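Index the assembly turntable to its square post and lock it

TASK

Turn the small turntable by pushing on its spokes with a fingertip until the arrow-ended pointer spoke points at the square post, then push the lock lever round until it is fully home against its stop. Only push; nothing is to be lifted or carried: leave the pump housing standing untouched in the middle of the turntable, and do not disturb the other things on the bench.

Things in the scene. Friction and masses are not known exactly. Their poses are not given: they have to be found in the camera images.
- jig: fixed plywood board, 330 x 440 mm, 12 mm thick (its top is 12 mm above the bench), that carries the turntable, the lock lever and three station posts. Origin on the bench surface under the turntable's axis; the board runs from -135 to +195 mm in its own x and from -225 to +215 mm in its own y. It is screwed to the bench at a different place and yaw each time.
- hub (a point): on the turntable's vertical axis, 42 mm above the bench (centre line of the spokes); turns with it, x axis along the pointer spoke. The turntable: aluminium disc, radius 62 mm, 32 to 52 mm above the bench, with four level steel spokes 12 mm in diameter at right angles to one another, free to push between 65 and 103 mm from the axis, with 24 mm of air between them and the board.
- pointer_tip (a point): point of the arrowhead on the pointer spoke (the longest, along the hub's +x), 152 mm from the axis, 42 mm above the bench; the arrowhead is a flat diamond 37 mm wide, 8 mm thick, centred 134 mm from the axis
- ball_tip (a point): centre of the black ball (radius 10 mm) on the short spoke straight across from the pointer, 115 mm from the axis, 42 mm above the bench; the two other short spokes, at right angles to the pointer, end in the same balls
- turntable (a joint): angle of the turntable in the jig (rad), 0 when the pointer is along the jig's +x, growing anticlockwise seen from above, stops at -2.9 and +2.9. It turns against a steady friction of 0.22 N m with some damping (2 to 4 N at a spoke) and stays where it is left.
- square_post: the station post to point at: fixed upright square steel bar, 32 x 32 mm, 70 mm tall, origin at the centre of its foot on the board (12 mm above the bench), about 200 mm from the turntable's axis. The three posts swap places.
- round_post: another station post: fixed plain round rod, 20 mm in diameter, 70 mm tall, origin at its foot, about 200 mm from the axis
- cap_post: another station post: fixed round rod with a wide flat cap 42 mm in diameter, 70 mm tall, origin at its foot, about 200 mm from the axis
- lock (a joint): angle of the lock lever (rad): 0 points along the jig's -y (outward, unlocked), grows clockwise seen from above as the lever is pushed towards the jig's -x; fully home against its stop pin at 1.4. It turns against a light friction of 0.07 N m and stays where it is left; it does not spring back.
- lock_pivot (a point): on the lock lever's vertical axis, 42 mm above the bench, 190 mm from the turntable's axis along the jig's -y; its -y axis points along the lever. The lever is a flat steel bar 13 mm wide, 12 mm high (36 to 48 mm above the bench), free to push between 20 and 78 mm from the pivot.
- lock_knob (a point): centre of the black ball (radius 12 mm) at the end of the lock lever, 90 mm from its pivot, 42 mm above the bench
- housing: loose aluminium pump housing, a flanged round casting 60 mm in diameter at the foot, 45 mm tall (its top is 97 mm above the bench), 0.25 kg, with a short outlet 31 mm out along its +x; stands on the middle of the turntable, origin at the centre of its foot
- small_jar: loose small amber jar on the board, 32 mm in diameter, 45 mm tall; origin at its foot (bystander)
- socket: loose steel socket on the board, 26 mm in diameter, 34 mm tall; origin at its foot (bystander)
- tool_can: loose red can 100 mm in diameter with tool handles standing in it, 181 mm tall; origin at its foot (bystander)
- spray_bottle: loose blue spray bottle 68 mm in diameter, 179 mm tall; origin at its foot (bystander)
- screwdriver: loose screwdriver lying on the bench (bystander)
- funnel: loose white funnel standing mouth down, 90 mm wide, 90 mm tall; origin at its foot (bystander)
- grey_bin: loose grey open bin 150 x 100 x 60 mm; origin under its centre (bystander)
- marker: loose blue marker pen lying on the bench, 16 mm thick (bystander)
Things that resemble listed ones, but are neither listed nor needed, are in the scene too. What is shaped like the housing but green, turquoise or yellow is not meant.

How it is judged:
By the outcome, as a careful person would: the job done as asked, in the order asked, and still so for the second after the job is handed in, with the robot touching nothing.
It also fails if it takes over 61 s, if anything falls off the work surface, if the arm or the gripper's body presses on something with over 40 N, if the wrist force passes 120 N, or if a joint passes its speed limit or range.

ROBOT

A 6-joint arm with a two-finger parallel gripper is mounted at the origin on the work surface. World frame = base frame: x ahead of the robot, y to its left, z up, the work surface at z = 0. Lengths are in m, angles in degrees, forces in N, time in s.
With the tool pointing down it reaches from about 0.35 to 0.875 m from the base axis. Payload 4.2 kg.
Tool frame: the origin (TCP) lies on the centre line of the jaws, within the pads' length; the fingertips stand 19 mm ahead of it and the grasp point (between the pads) is the TCP; z points along the fingers, y is the line along which they close (so a half turn about z gives the same grasp; the last joint's range is limited). The gripper opens to 87 mm and grips with 3 to 60 N. Pads are 19 mm wide; open, the fingers measure 117 mm over their backs; the gripper's body (75 mm by 190 mm) begins 51 mm behind the grasp point.
Start: joints at [88.041, 22.042, 0.453, 0, -68.411, -14.817], TCP at [0.18, 0.598, 0.242] pointing down, gripper open.
Joint ranges: [-179.83, 179.83], [-69.29, 118.12], [-61.27, 80.66], [-181.25, 117.63], [-171.15, -9.14], [-177.46, 177.46]. Speed limits (degrees/s): [159.86, 159.86, 180, 180, 180, 180].

INTERFACE

Orientations are given as a 3x3 rotation matrix whose columns are the frame's x, y, z axes.
In Python, from station import sense, capture, finish_job, search_frame, masks_of gives the robot as it stands.
- The arm moves only by the tool drive_tool, never from a script. Its argument "rows" is a list of rows, each a list of 7 numbers: the opening in per cent of the stroke, from 0 (shut) to 100 (fully open), then the shift along the world's x, y, z in mm, then the turn, a rotation vector about the world's x, y, z in rad. In form: [[fingers, dx, dy, dz, wx, wy, wz], ...]. A call has 1 to 5 rows; each row shifts and turns the commanded pose from where the row before left it; what a row does not reach is not made up. A row lasts 1/12 s, in which the tool goes at most 41.7 mm and 7.16 degrees, less where a joint would pass 70% of its speed; a pose out of reach is approached as far as the arm can. A call is refused whole if a number of a shift passes 41.7 or a number of a turn 0.125, either way. A call with a gripper value outside its range is refused whole. The fingers move at their own pace and stop on an object; the grip force is fixed at half the most. Time passes only in rows, so rows that do not move let the fingers close. It gives the time, the measured TCP pose, the force, the opening and the grip force at its end, in the units of the state.
- sense(): the state, without advancing time (a new reading comes with each control period).
- capture(name): name is "scene" or "top"; returns a dict with "frame" (420x560x3 uint8, red, green, blue), "z_map" (420x560 float32, m along the optical axis (not along the pixel's ray), 0 where there is no reading), "fx", "fy", "cx", "cy" (pixels), "R" (3x3) and "t" (3): a world point X has camera coordinates R X + t. Camera axes: x right, y down, z forward; pixel columns grow to the right and rows downward; lengths in m; the calibration is good to about 2 mm. A picture is of the moment at which its call begins.
- finish_job(): hands the job in; it is judged then, once.
Trained networks look in a picture, given as the dict that the camera call returned (one of the last four; its "shot" number tells which), for a name from the list of things; names that differ only in an ending like _2 or _b are one class to them, and where a whole thing is asked for, a point or a joint stands for the part that bears it (a point fixed in the world has none). Each returns a list of dicts, best first, with "p" (0 to 1); they miss things now and then, are a little off and sometimes report something else, mostly with a low value. They report only what shows in the picture. A call takes as long as a camera call. They do not tell look-alikes from the thing itself.
- search_frame(label, picture): "xy" ([column, row] in pixels, amid what is visible of it).
- masks_of(label, picture): "region" (420x560 bool, what is visible of it) and "xy" ([column, row] in pixels, amid what is visible of it).
The state is a dict: "time_s": time; "joints": joint angles; "joint_velocities": joint speeds; "effort": joint torques, N m; "tcp_pos": TCP position; "ee_rot": TCP orientation; "wrist_force": force on the tool from outside, world axes, zero at the start; "moment": the same for the moment, N m; "gripper_width": opening from 0.0 (shut) to 1.0 (fully open); "gripper_force": force on a finger pad.
Only numpy, scipy, OpenCV 4.12 (cv2) and the standard library are available. Lean on these libraries where they do the work, as an engineer would, in place of code of your own. Each camera call takes 0.05 s, during which the arm holds its last target. There are 200 camera calls.

## Working session

There is one attempt and no reset: what is moved stays moved. The work goes in short steps, Python scripts to look and compute and a tool call to move; the robot and the scene stay as the last step left them, time stands still between calls to the robot, and variables do not carry over. Pictures are saved under pics/ and viewed, at most 10 in all, crops included, and the job is handed in when it is done.

Besides the shell and the picture viewer there is one more tool, called after "Call:" as a command line: name --pt "numbers of a row" for each row, then --argument value for the rest. drive_tool: Moves the arm, as the interface text tells. Its arguments: {"type":"object","properties":{"rows":{"type":"array"}},"required":["rows"]}

```bash
mkdir -p pics
cat > h.py <<'E'
import numpy as np, cv2
from station import *
def ray(p,xy,z):
    "world point on pixel ray at height z"
    d=p['R'].T@np.array([(xy[0]-p['cx'])/p['fx'],(xy[1]-p['cy'])/p['fy'],1.]); o=-p['R'].T@p['t']
    return o+d*(z-o[2])/d[2]
def cloud(p):
    v,u=np.indices(p['z_map'].shape); z=p['z_map']
    c=np.stack([(u-p['cx'])/p['fx']*z,(v-p['cy'])/p['fy']*z,z],-1)
    return (c-p['t'])@p['R']
def proj(p,X):
    c=p['R']@np.array(X)+p['t']; return np.array([c[0]/c[2]*p['fx']+p['cx'],c[1]/c[2]*p['fy']+p['cy']])
def save(p,n): cv2.imwrite('pics/'+n,p['frame'][:,:,::-1])
E
python3 - <<'E'
from h import *
np.set_printoptions(precision=3,suppress=True)
for n in('top','scene'):
    p=capture(n); save(p,n+'1.png'); C=cloud(p)
    print(n,-p['R'].T@p['t'])
    for l in ['jig','hub','pointer_tip','ball_tip','square_post','round_post','cap_post','lock_knob','lock_pivot','housing','small_jar','socket']:
        for m in masks_of(l,p)[:2]:
            pts=C[m['region']&(p['z_map']>0)]
            print(l,round(m['p'],2),np.round(m['xy']),m['region'].sum(),np.median(pts,0) if len(pts) else '',pts[:,2].max() if len(pts) else '')
E
```

```text
top [ 0.297 -0.019  1.265]
jig 0.56 [277. 194.] 13347 [ 0.569 -0.003  0.012] 0.08139851092558929
jig 0.51 [278. 205.] 1341 [0.552 0.015 0.05 ] 0.0803976324054429
hub 0.86 [275. 203.] 1431 [0.55  0.015 0.05 ] 0.06192672956662049
hub 0.24 [340. 223.] 225 [ 0.482 -0.194  0.049] 0.058468719059595366
pointer_tip 0.97 [278. 204.] 1310 [0.552 0.014 0.05 ] 0.0803976324054429
pointer_tip 0.23 [226. 152.] 188 [0.692 0.151 0.077] 0.08624691775188148
ball_tip 0.92 [269. 209.] 1324 [0.552 0.016 0.05 ] 0.05700864340527135
square_post 0.67 [224. 154.] 199 [0.694 0.15  0.076] 0.08624691775188148
cap_post 0.6 [321. 160.] 175 [ 0.665 -0.146  0.08 ] 0.08737340701258241
cap_post 0.52 [275. 202.] 1467 [0.55  0.015 0.05 ] 0.08133043480742232
lock_knob 0.51 [430. 174.] 1426 [ 0.624 -0.472  0.09 ] 0.18433904102920673
lock_knob 0.49 [336. 223.] 210 [ 0.484 -0.186  0.05 ] 0.058468719059595366
lock_pivot 0.76 [336. 222.] 231 [ 0.484 -0.189  0.049] 0.058468719059595366
housing 0.86 [187. 171.] 271 [0.642 0.283 0.031] 0.048709531530230554
housing 0.73 [252. 269.] 318 [0.343 0.063 0.032] 0.04825784471248184
small
[... 768 characters left out ...]
 179.] 114 [0.511 0.213 0.056] 0.08638014988478464
round_post 0.36 [326. 145.] 121 [0.328 0.395 0.013] 0.01947080621722507
cap_post 0.82 [281. 260.] 294 [ 0.672 -0.15   0.08 ] 0.0855884863326846
lock_knob 0.86 [224. 235.] 295 [ 0.486 -0.191  0.048] 0.05536267083848227
lock_pivot 0.52 [222. 233.] 340 [ 0.486 -0.191  0.048] 0.05536267083848227
housing 0.86 [379. 196.] 287 [0.66  0.278 0.025] 0.04788714562460088
housing 0.81 [297. 205.] 335 [0.566 0.009 0.078] 0.09994384417210274
small_jar 0.71 [336. 249.] 194 [ 0.735 -0.007  0.047] 0.0613790980464546
small_jar 0.21 [158. 321.] 3348 [ 0.657 -0.477  0.092] 0.18350379934446603
socket 0.53 [242. 204.] 121 [ 0.414 -0.069  0.032] 0.04994062509978111
```

Run:
```python
import cv2
a=cv2.imread('pics/top1.png')[120:300,180:380]; cv2.imwrite('pics/topc.png',cv2.resize(a,None,fx=3.3,fy=3.3,interpolation=cv2.INTER_CUBIC))
a=cv2.imread('pics/scene1.png')[120:340,150:450]; cv2.imwrite('pics/scenec.png',cv2.resize(a,None,fx=2.6,fy=2.6,interpolation=cv2.INTER_CUBIC))
```

```text
(no output)
```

View pics/topc.png

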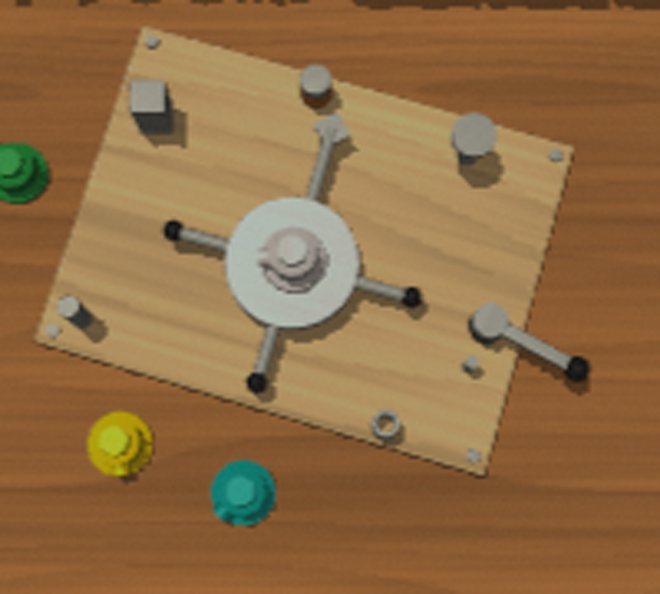

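View pics/scenec.png

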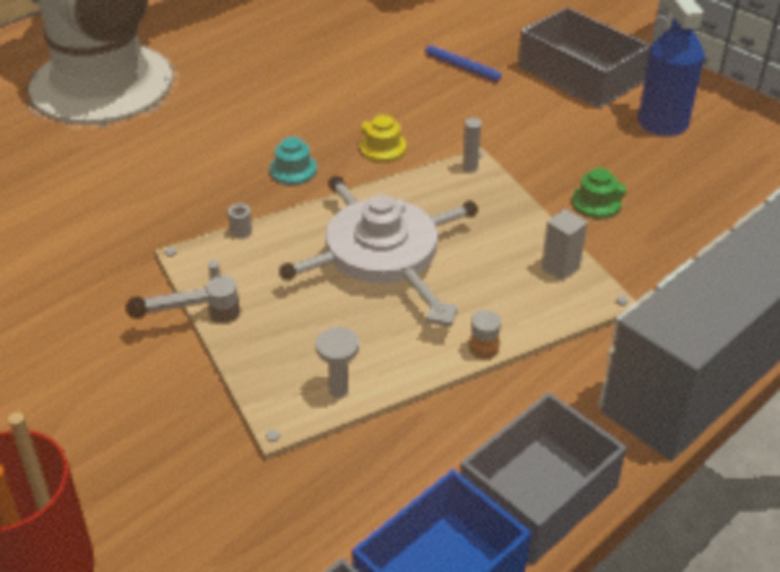

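View pics/top1.png

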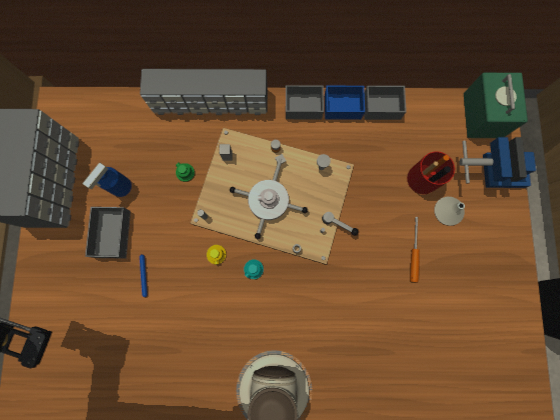

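The top view shows the square post at about (225,152), the jar at (276,146), the pointer tip at (281,158) and the cap post at (323,161). The lock pivot is at (328,217) with its knob at (355,231), and the stop pin is near (323,231). The turntable needs an anticlockwise turn of about 45–60°. Next I'll refine these positions.

Run:
```python
from h import *
np.set_printoptions(precision=4,suppress=True)
from scipy.spatial.transform import Rotation
P=capture('top'); S=capture('scene')
C=cloud(P)
def full(x,y): return np.array([180+x/3.3,120+y/3.3])
# board corners
cor=[ray(P,full(*q),.012)[:2] for q in [(143,28),(573,148),(486,476),(36,341)]]
print('corners',cor)
for a,b in((0,1),(3,2),(3,0),(2,1)):
    d=cor[b]-cor[a]; print(np.linalg.norm(d),np.degrees(np.arctan2(d[1],d[0])))
def blobs(p,roi,z):
    f=p['frame'].astype(int); dark=(f.max(2)<45).astype(np.uint8)
    n,l,st,ce=cv2.connectedComponentsWithStats(dark)
    for i in range(1,n):
        X=ray(p,ce[i],z)
        if 8<st[i][4]<400 and .35<X[0]<.8 and abs(X[1])<.35: print(ce[i],st[i][4],X)
print('T');blobs(P,None,.042);print('S');blobs(S,None,.042)
for nm,p in(('T',P),('S',S)):
    C=cloud(p); z=C[...,2]
    near=(np.hypot(C[...,0]-.57,C[...,1])<.09)&(abs(z-.052)<.004)
    q=C[near][:,:2]; (cx,cy),r=cv2.minEnclosingCircle(q.astype(np.float32)); print(nm,'disc',cx,cy,r)
    for l,a in(('sq',(.695,.15)),('cap',(.67,-.15)),('rnd',(.505,.215)),('jar',(.727,-.003)),('hous',(.57,.005))):
        m=(np.hypot(C[...,0]-a[0],C[...,1]-a[1])<.045)
        zz=z[m].max(); q=C[m&(z>zz-.006)]; print(l,zz,q.mean(0),(q.min(0)+q.max(0))/2,len(q))
s=sense();print(s['time_s'],s['ee_rot'],s['wrist_force'])
```

```text
corners [array([0.7945, 0.1695]), array([ 0.6736, -0.2502]), array([ 0.3594, -0.1606]), array([0.4827, 0.2599])]
0.4367375125887283 -106.074478840364
0.43819630631136836 -106.33466807882877
0.32470763619803145 -16.16056992474123
0.32669861114375265 -15.904996929387622
T
[231.8571 189.381 ] 21 [0.5843 0.1322 0.042 ]
[304.2917 209.7917] 24 [ 0.5216 -0.0902  0.042 ]
[354.2368 231.5263] 38 [ 0.4559 -0.2401  0.042 ]
[257.3636 235.5909] 22 [0.4421 0.0514 0.042 ]
S
T disc 0.5692072510719299 -0.00034549672272987664 0.08805498480796814
sq 0.08771473638120601 [0.7018 0.155  0.0832] [0.7022 0.1532 0.0848] 43
cap 0.0865343862364942 [ 0.6672 -0.1465  0.0825] [ 0.6673 -0.1465  0.0835] 86
rnd 0.08512417711073239 [0.505  0.2181 0.0819] [0.5046 0.2178 0.0823] 20
jar 0.060588955768492575 [ 0.7274 -0.0013  0.057 ] [ 0.7267 -0.0011  0.0576] 54
hous 0.1020649916486059 [0.5545 0.0173 0.0979] [0.5548 0.019  0.0991] 26
S disc 0.56990647315979 -1.658304790908005e-05 0.08613613992929459
sq 0.0861134216589403 [0.7043 0.1536 0.0824] [0.7039 0.1545 0.0832] 83
cap 0.085727094527904 [ 0.6681 -0.1462  0.0822] [ 0.6675 -0.1461  0.0827] 158
rnd 0.08475709783000428 [0.5082 0.2182 0.0819] [0.5072 0.2205 0.082 ] 23
jar 0.06137013661228686 [ 0.7296 -0.0008  0.0574] [ 0.7302 -0.0006  0.0584] 70
hous 0.09985798074136068 [0.5559 0.019  0.0968] [0.5569 0.0191 0.0971] 52
1.4 [[ 0.9574 -0.2886  0.    ]
 [-0.2886 -0.9574 -0.    ]
 [ 0.      0.     -1.    ]] [0.3878 0.5877 0.3632]
```

Call:
drive_tool --pt "0 23 -33 0 0 0 0" --pt "0 23 -33 0 0 0 0" --pt "0 23 -33 0 0 0 0" --pt "0 23 -33 0 0 0 0" --pt "0 23 -33 0 0 0 0"

```text
time_s: 1.82
tcp_pos: [0.296, 0.4318, 0.2417]
ee_rot: [[0.958, -0.288, 0.0], [-0.288, -0.958, 0.0], [0.0, -0.0, -1.0]]
wrist_force: [0.6, -0.3, 0.3]
gripper_width: 0.706
gripper_force: 0.0
```

Call:
drive_tool --pt "0 23 -33 0 0 0 0" --pt "0 23 -33 0 0 0 0" --pt "0 23 -33 0 0 0 0" --pt "0 23 -33 0 0 0 0" --pt "0 23 -33 0 0 0 0"

```text
time_s: 2.23
tcp_pos: [0.4111, 0.2667, 0.242]
ee_rot: [[0.958, -0.288, 0.001], [-0.288, -0.958, 0.001], [0.0, -0.001, -1.0]]
wrist_force: [0.5, 0.6, -0.5]
gripper_width: 0.328
gripper_force: 0.0
```

Call:
drive_tool --pt "0 23 -33 0 0 0 0" --pt "0 23 -33 0 0 0 0" --pt "0 23 -33 0 0 0 0" --pt "0 23 -33 0 0 0 0" --pt "0 23 -33 0 0 0 0"

```text
time_s: 2.65
tcp_pos: [0.5262, 0.1016, 0.2419]
ee_rot: [[0.957, -0.288, 0.001], [-0.288, -0.957, 0.0], [0.001, -0.001, -1.0]]
wrist_force: [0.6, 1.7, -0.0]
gripper_width: 0.016
gripper_force: 0.0
```

Call:
drive_tool --pt "0 23 -33 0 0 0 0" --pt "0 23 -33 0 0 0 0" --pt "0 23 -33 0 0 0 0" --pt "0 23 -33 0 0 0 0" --pt "0 0 0 0 0 0 0"

```text
time_s: 3.07
tcp_pos: [0.6202, -0.0338, 0.2405]
ee_rot: [[0.956, -0.294, 0.0], [-0.294, -0.956, -0.002], [0.001, 0.001, -1.0]]
wrist_force: [0.1, 1.7, 0.2]
gripper_width: 0.005
gripper_force: 0.0
```

Call:
drive_tool --pt "0 3 -6 -38 0 0 0" --pt "0 0 0 -38 0 0 0" --pt "0 0 0 -38 0 0 0" --pt "0 0 0 -38 0 0 0" --pt "0 0 0 -36 0 0 0"

```text
time_s: 3.48
tcp_pos: [0.6201, -0.0348, 0.0519]
ee_rot: [[0.957, -0.289, 0.0], [-0.289, -0.957, 0.0], [0.0, -0.0, -1.0]]
wrist_force: [-0.1, 0.5, -0.8]
gripper_width: 0.005
gripper_force: 0.0
```

Call:
drive_tool --pt "0 0 0 0 0 0 0"

```text
time_s: 3.57
tcp_pos: [0.6147, -0.0353, 0.0457]
ee_rot: [[0.957, -0.291, -0.016], [-0.291, -0.957, -0.001], [-0.015, 0.006, -1.0]]
wrist_force: [-1.4, 0.2, -0.2]
gripper_width: 0.007
gripper_force: 0.0
```

Run:
```python
from h import *
p=capture('scene'); a=p['frame'][120:340,150:450,::-1]
cv2.imwrite('pics/s2.png',cv2.resize(a,None,fx=2.6,fy=2.6,interpolation=cv2.INTER_CUBIC))
A=np.array([.552,.020])
t0=np.radians(-15.7)
for f in np.arange(0,58.3,57.3/12):
    t=t0+np.radians(f); R=np.array([[np.cos(t),-np.sin(t)],[np.sin(t),np.cos(t)]])
    print(round(f,1),np.round(A+R@[.084,-.021],4))
```

```text
0.0 [ 0.6272 -0.0229]
4.8 [ 0.6305 -0.0165]
9.5 [ 0.6333 -0.0099]
14.3 [ 0.6355 -0.003 ]
19.1 [0.6371 0.004 ]
23.9 [0.6381 0.0112]
28.6 [0.6386 0.0184]
33.4 [0.6384 0.0256]
38.2 [0.6376 0.0327]
43.0 [0.6363 0.0398]
47.7 [0.6343 0.0468]
52.5 [0.6318 0.0535]
57.3 [0.6288 0.0601]
```

View pics/s2.png

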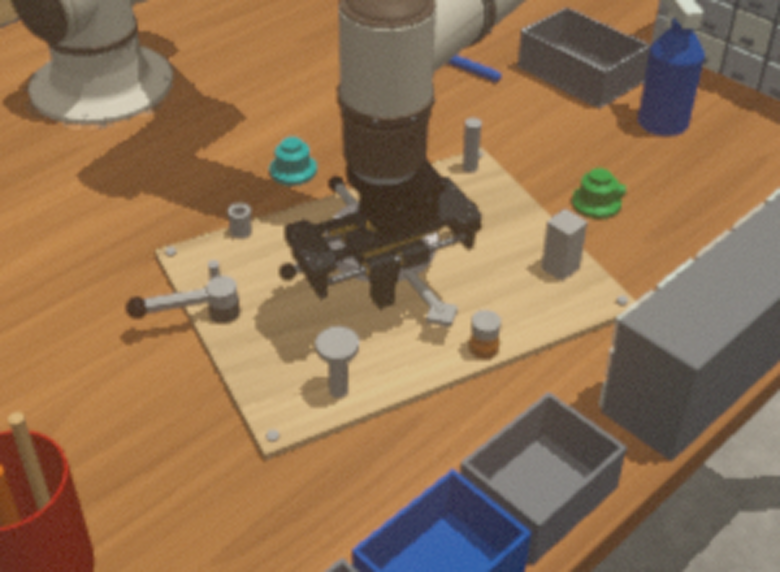

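Run:
```python
from h import *
s=sense(); print(s['time_s'],s['tcp_pos'],s['ee_rot'],s['wrist_force'],s['moment'])
```

```text
3.6167 [ 0.61750587 -0.03511365  0.04980457] [[ 0.95728444 -0.28899648 -0.00935644]
 [-0.28902307 -0.9573208  -0.00159774]
 [-0.00849537  0.00423372 -0.99995495]] [ 0.08310028 -0.06153797  1.13164217] [-0.00145658 -0.04262613  0.01567196]
```

Call:
drive_tool --pt "0 5 6 0 0 0 0" --pt "0 2 6 0 0 0 0.01" --pt "0 3.3 6.4 0 0 0 0.084" --pt "0 2.8 6.6 0 0 0 0.084" --pt "0 2.2 6.9 0 0 0 0.084"

```text
time_s: 4.03
tcp_pos: [0.638, -0.0024, 0.0571]
ee_rot: [[1.0, -0.026, 0.006], [-0.026, -1.0, -0.0], [0.006, -0.0, -1.0]]
wrist_force: [0.5, -4.5, -0.9]
gripper_width: 0.006
gripper_force: 2.0
```

Call:
drive_tool --pt "0 1.6 7 0 0 0 0.084" --pt "0 1 7.2 0 0 0 0.084" --pt "0 0.5 7.2 0 0 0 0.084"

```text
time_s: 4.28
tcp_pos: [0.6413, 0.0191, 0.0571]
ee_rot: [[0.974, 0.224, 0.006], [0.224, -0.974, 0.0], [0.006, 0.001, -1.0]]
wrist_force: [1.3, -3.7, -0.6]
gripper_width: 0.002
gripper_force: 2.0
```

Call:
drive_tool --pt "0 -0.5 7.2 -2 0 0 0.084" --pt "0 -0.8 7.1 -2 0 0 0.084" --pt "0 -1.3 7.1 0 0 0 0.084"

```text
time_s: 4.53
tcp_pos: [0.6393, 0.0408, 0.0537]
ee_rot: [[0.887, 0.461, 0.008], [0.461, -0.888, 0.001], [0.007, 0.003, -1.0]]
wrist_force: [1.1, -3.5, 0.7]
gripper_width: 0.004
gripper_force: 1.9
```

Call:
drive_tool --pt "0 0 0 0 0 0 0" --pt "0 0 0 0 0 0 0"

```text
time_s: 4.7
tcp_pos: [0.6378, 0.0413, 0.0523]
ee_rot: [[0.89, 0.455, 0.005], [0.455, -0.89, 0.002], [0.005, 0.001, -1.0]]
wrist_force: [-0.5, 0.3, -0.0]
gripper_width: 0.004
gripper_force: 0.0
```

```bash
python3 - <<'E'
from h import *
s=sense(); print(s['time_s'],s['tcp_pos'],s['ee_rot'],s['wrist_force'],s['moment'])
for n in('top','scene'):
    p=capture(n); a=p['frame'][120:300,180:380,::-1] if n=='top' else p['frame'][120:340,200:400,::-1]
    cv2.imwrite(f'pics/{n}3.png',cv2.resize(a,None,fx=2.7,fy=2.7,interpolation=cv2.INTER_CUBIC))
E
python3 -c "
import cv2,numpy as np
a=cv2.imread('pics/top3.png');b=cv2.imread('pics/scene3.png')
a=a[:,:400];b=b[:486,:400];cv2.imwrite('pics/both3.png',np.hstack([a,b]))"
```

```text
4.7 [0.63775912 0.04127086 0.05227417] [[ 8.90440969e-01  4.55073100e-01  4.83271285e-03]
 [ 4.55071299e-01 -8.90453689e-01  1.52962736e-03]
 [ 4.99939925e-03  8.37186047e-04 -9.99987152e-01]] [-0.54530787  0.30356587 -0.03345977] [-0.05597253 -0.05801451 -0.0467975 ]
```

View pics/both3.png

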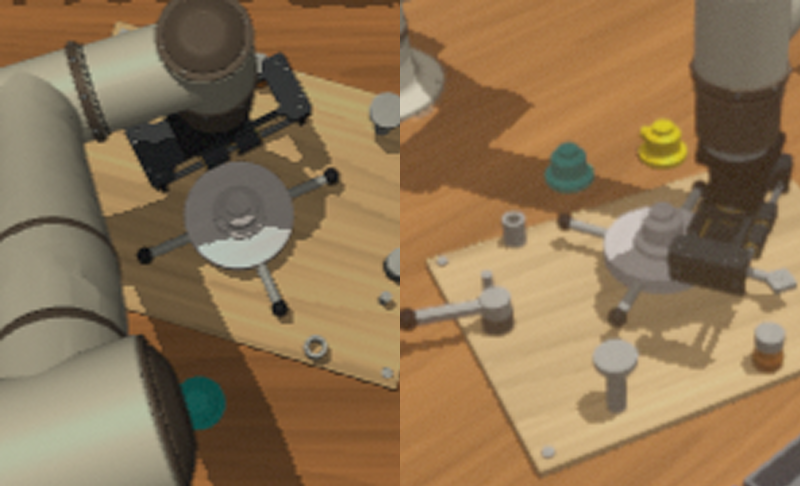

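The pointer has turned about 40° and the balls are visible in the top view at about (303,185), (233,215) and (283,234). Nothing else has moved. I'll measure the angle from those balls.

```bash
cat >> h.py <<'E'
def balls(p,guess,z=.042):
    f=p['frame'].max(2).astype(float); out=[]
    for g in guess:
        v,u=np.indices(f.shape); m=(np.hypot(u-g[0],v-g[1])<5); w=np.clip(75-f,0,45)*m
        out.append(ray(p,((w*u).sum()/w.sum(),(w*v).sum()/w.sum()),z)[:2])
    return np.array(out)
E
python3 - <<'E'
from h import *
p=capture('top')
B=balls(p,[(180+331/2.7,120+176/2.7),(180+144/2.7,120+257/2.7),(180+279/2.7,120+308/2.7)])
print(B)
d=B[1]-B[0]; print(np.linalg.norm(d),(B[0]+B[1])/2,np.degrees(np.arctan2(d[1],d[0]))-90)
A=np.array([.5525,.0203]); d=A-B[2]; print(np.linalg.norm(d),np.degrees(np.arctan2(d[1],d[0])))
d=np.array([.703,.1543])-A;print(np.degrees(np.arctan2(d[1],d[0])))
E
```

```text
[[ 0.59923178 -0.08460218]
 [ 0.50636916  0.12583512]
 [ 0.44766306 -0.02622849]]
0.23001592222036354 [0.55280047 0.02061647] 23.81110080020086
0.11469823092355778 23.93249386026488
41.68076436565595
```

Call:
drive_tool --pt "0 -1.5 6.5 0 0 0 0.06" --pt "0 -2.2 6.3 0 0 0 0.06" --pt "0 -2.7 6 0 0 0 0.06" --pt "0 -3 5 0 0 0 0.06" --pt "0 0 0 0 0 0 0"

```text
time_s: 5.27
tcp_pos: [0.6268, 0.0639, 0.0501]
ee_rot: [[0.756, 0.655, 0.001], [0.655, -0.756, -0.0], [0.0, 0.001, -1.0]]
wrist_force: [0.2, -1.2, 0.8]
gripper_width: 0.008
gripper_force: 0.1
```

Run:
```python
from h import *
p=capture('top');p=capture('top'); s=sense(); print(s['tcp_pos'],s['wrist_force'])
A=np.array([.5525,.0203]); 
for it in(23.9,39):
  t=np.radians(39)
g=[proj(p,[*(A+.115*np.array([np.cos(t+k),np.sin(t+k)])),.042]) for k in(-np.pi/2,np.pi/2,np.pi)]
B=balls(p,g); g=[proj(p,[*b,.042]) for b in B]; B=balls(p,g); print(g)
d=B[1]-B[0]; print(np.linalg.norm(d),(B[0]+B[1])/2,np.degrees(np.arctan2(d[1],d[0]))-90)
d=A-B[2]; print(np.linalg.norm(d),np.degrees(np.arctan2(d[1],d[0])))
```

```text
[0.62683715 0.06389488 0.04967769] [-0.85209157 -0.82833147 -0.22472274]
[array([296.59907834, 175.97465438]), array([238.72647528, 223.55741627]), array([292.4844358 , 228.18093385])]
0.23061634120393787 [0.55312153 0.02066724] 40.46209181067826
0.1148798503292488 40.43538068236178
```

Call:
drive_tool --pt "0 -1.3 1.5 0 0 0 0.02" --pt "0 0 0 0 0 0 0" --pt "0 0 0 0 0 0 0"

```text
time_s: 5.62
tcp_pos: [0.626, 0.0653, 0.0496]
ee_rot: [[0.743, 0.669, 0.001], [0.669, -0.743, 0.0], [0.001, 0.001, -1.0]]
wrist_force: [1.1, -1.2, -0.5]
gripper_width: 0.006
gripper_force: 1.1
```

```bash
cat >> h.py <<'E'
A=np.array([.5529,.0206])
def angle(p,t):
    t=np.radians(t)
    g=[proj(p,[*(A+.115*np.array([np.cos(t+k),np.sin(t+k)])),.042]) for k in(-np.pi/2,np.pi/2,np.pi)]
    for i in range(3): B=balls(p,g); g=[proj(p,[*b,.042]) for b in B]
    d=B[1]-B[0]; e=A-B[2]; print(np.linalg.norm(d),np.linalg.norm(e),(B[0]+B[1])/2,np.degrees(np.arctan2(d[1],d[0]))-90,np.degrees(np.arctan2(e[1],e[0])))
E
python3 - <<'E'
from h import *
p=capture('top'); s=sense(); print(s['tcp_pos'],s['wrist_force']); angle(p,41)
E
```

```text
[0.62598736 0.06529808 0.04964537] [ 1.82443291 -1.88903308 -0.19946598]
0.23069590362571565 0.11520585459542786 [0.55349026 0.02035028] 41.55194820070611 41.507844036190704
```

Call:
drive_tool --pt "0 7 -8 0 0 0 0" --pt "0 0 0 35 0 0 0" --pt "0 0 0 40 0 0 0" --pt "0 0 0 30 0 0 0"

```text
time_s: 6.0
tcp_pos: [0.6331, 0.0568, 0.1566]
ee_rot: [[0.743, 0.669, 0.0], [0.669, -0.743, -0.0], [0.0, 0.0, -1.0]]
wrist_force: [-0.2, 0.2, 0.8]
gripper_width: 0.01
gripper_force: 0.0
```

Call:
drive_tool --pt "0 -16.2 -35.1 0 0 0 0.04" --pt "0 -16.2 -35.1 0 0 0 0.04" --pt "0 -16.2 -35.1 0 0 0 0.04" --pt "0 -16.2 -35.1 0 0 0 0.04"

```text
time_s: 6.33
tcp_pos: [0.5665, -0.0844, 0.1546]
ee_rot: [[0.625, 0.781, -0.001], [0.781, -0.625, 0.001], [-0.0, -0.001, -1.0]]
wrist_force: [0.0, 0.5, 0.4]
gripper_width: 0.005
gripper_force: 0.0
```

Call:
drive_tool --pt "0 -16.2 -35.1 0 0 0 0.04" --pt "0 -16.2 -35.1 0 0 0 0.04" --pt "0 -16.2 -35.1 0 0 0 0.04" --pt "0 -16.2 -35.1 0 0 0 0.04" --pt "0 0 0 0 0 0 0"

```text
time_s: 6.75
tcp_pos: [0.4994, -0.228, 0.1543]
ee_rot: [[0.5, 0.866, -0.003], [0.866, -0.5, 0.001], [-0.001, -0.003, -1.0]]
wrist_force: [0.9, 0.7, -0.2]
gripper_width: 0.007
gripper_force: 0.0
```

Run:
```python
from h import *
s=sense(); print(s['time_s'],s['tcp_pos'],s['ee_rot'][0])
ims=[]
for n in('top','scene'):
    p=capture(n); 
    if n=='top': angle(p,41.5)
    C=cloud(p); z=C[...,2]
    m=(np.hypot(C[...,0]-.703,C[...,1]-.154)<.045)&(z>.076)&(z<.095); q=C[m]; mm=q[:,:2].mean(0)
    r=cv2.minAreaRect(q[:,:2].astype(np.float32)); print(n,mm,r,len(q),[np.degrees(np.arctan2(*(x-A)[::-1])) for x in(mm,np.array(r[0]))])
    a=p['frame'][120:300,180:330,::-1] if n=='top' else p['frame'][140:320,250:400,::-1]
    ims.append(cv2.resize(a,None,fx=2.6,fy=2.6,interpolation=cv2.INTER_CUBIC))
cv2.imwrite('pics/both4.png',np.hstack(ims))
```

```text
6.75 [ 0.49938498 -0.22796989  0.1542867 ] [ 0.49961393  0.86624383 -0.0027476 ]
nan nan [nan nan] nan nan
top [0.70138118 0.1530897 ] ((0.701627790927887, 0.15359365940093994), (0.03298623859882355, 0.02814789116382599), 1.8775513172149658) 106 [np.float64(41.742520324468956), np.float64(41.80335396619412)]
scene [0.70519912 0.15206334] ((0.7040657997131348, 0.15383855998516083), (0.03228073939681053, 0.03563680127263069), 0.9783124327659607) 107 [np.float64(40.80048931209221), np.float64(41.39317061835535)]h.py:18: RuntimeWarning: invalid value encountered in scalar divide
  out.append(ray(p,((w*u).sum()/w.sum(),(w*v).sum()/w.sum()),z)[:2])
```

View pics/both4.png

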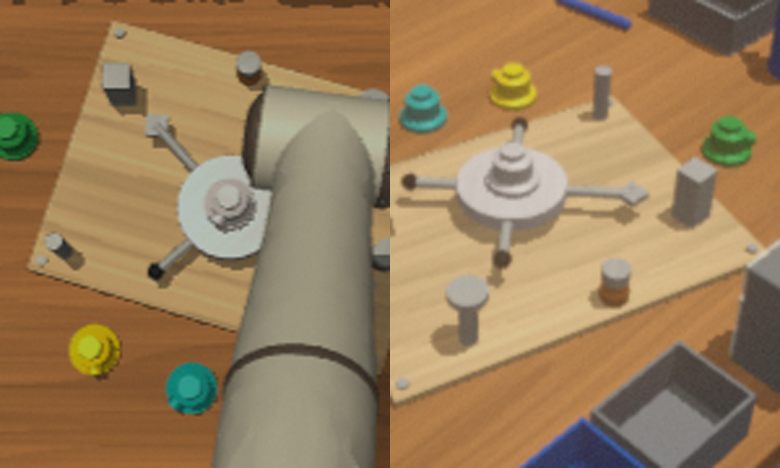

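The pointer spoke aims at the square post (41.5° against 41.6°), and the housing and jar are undisturbed. Now the lever.

Call:
drive_tool --pt "0 0 0 -34 0 0 0" --pt "0 0 0 -34 0 0 0" --pt "0 0 0 -34 0 0 0" --pt "0 0 0 0 0 0 0" --pt "0 0 0 0 0 0 0"

```text
time_s: 7.27
tcp_pos: [0.5024, -0.2226, 0.0513]
ee_rot: [[0.493, 0.87, -0.004], [0.87, -0.493, 0.0], [-0.002, -0.004, -1.0]]
wrist_force: [0.4, 0.8, 0.5]
gripper_width: 0.004
gripper_force: 0.0
```

Run:
```python
import numpy as np
P=np.array([.500,-.162])
q=None
for f in range(0,73,6):
    l=np.radians(-119.4-f); u=np.array([np.cos(l),np.sin(l)]); n=np.array([-u[1],u[0]])
    T=P+.055*u+.016*n; print(f,np.round(T,4), None if q is None else np.round((T-q)*1e3,1)); q=T
```

```text
0 [ 0.4869 -0.2178] None
6 [ 0.4812 -0.2161] [-5.8  1.7]
12 [ 0.4756 -0.2138] [-5.6  2.3]
18 [ 0.4703 -0.211 ] [-5.3  2.8]
24 [ 0.4654 -0.2076] [-5.   3.4]
30 [ 0.4608 -0.2038] [-4.6  3.9]
36 [ 0.4567 -0.1994] [-4.2  4.3]
42 [ 0.453  -0.1947] [-3.7  4.7]
48 [ 0.4498 -0.1896] [-3.2  5.1]
54 [ 0.4472 -0.1842] [-2.6  5.4]
60 [ 0.4452 -0.1786] [-2.   5.6]
66 [ 0.4437 -0.1728] [-1.4  5.8]
72 [ 0.4429 -0.1668] [-0.8  5.9]
```

Call:
drive_tool --pt "0 -8 2.5 0 0 0 0" --pt "0 -7.5 2.3 0 0 0 0" --pt "0 -5.8 1.7 0 0 0 -0.105" --pt "0 -5.6 2.3 0 0 0 -0.105" --pt "0 -5.3 2.8 0 0 0 -0.105"

```text
time_s: 7.68
tcp_pos: [0.4716, -0.2119, 0.055]
ee_rot: [[0.743, 0.67, 0.006], [0.67, -0.743, -0.001], [0.003, 0.004, -1.0]]
wrist_force: [2.2, -2.4, -1.1]
gripper_width: 0.006
gripper_force: 0.9
```

Call:
drive_tool --pt "0 -5 3.4 0 0 0 -0.105" --pt "0 -4.6 3.9 0 0 0 -0.105" --pt "0 -4.2 4.3 0 0 0 -0.105" --pt "0 -3.7 4.7 0 0 0 -0.105" --pt "0 -3.2 5.1 0 0 0 -0.105"

```text
time_s: 8.1
tcp_pos: [0.4501, -0.1904, 0.0549]
ee_rot: [[0.978, 0.207, 0.004], [0.207, -0.978, -0.001], [0.004, 0.002, -1.0]]
wrist_force: [-0.5, -3.5, 1.5]
gripper_width: 0.003
gripper_force: 0.9
```

Call:
drive_tool --pt "0 -2.6 5.4 0 0 0 -0.105" --pt "0 -2 5.6 0 0 0 -0.105" --pt "0 0 0 0 0 0 0"

```text
time_s: 8.35
tcp_pos: [0.4452, -0.1788, 0.0546]
ee_rot: [[1.0, 0.002, 0.003], [0.002, -1.0, -0.0], [0.003, 0.0, -1.0]]
wrist_force: [-0.7, -0.5, 0.7]
gripper_width: 0.004
gripper_force: 0.0
```

Close to home, so I'll push gently until the stop's reaction shows.

Call:
drive_tool --pt "0 -1 3 0 0 0 -0.05" --pt "0 -0.7 3 0 0 0 -0.05" --pt "0 0 0 0 0 0 0"

```text
time_s: 8.6
tcp_pos: [0.4442, -0.1732, 0.0541]
ee_rot: [[0.996, -0.094, 0.003], [-0.094, -0.996, -0.0], [0.003, -0.0, -1.0]]
wrist_force: [-0.2, -0.2, -0.3]
gripper_width: 0.007
gripper_force: 0.0
```

Call:
drive_tool --pt "0 0 1.5 0 0 0 0" --pt "0 0 1.5 0 0 0 0" --pt "0 0 0 0 0 0 0"

```text
time_s: 8.85
tcp_pos: [0.444, -0.1704, 0.0531]
ee_rot: [[0.995, -0.095, 0.001], [-0.095, -0.995, -0.0], [0.001, 0.0, -1.0]]
wrist_force: [-0.2, -0.9, 0.6]
gripper_width: 0.004
gripper_force: 0.4
```

Call:
drive_tool --pt "0 0 1.5 0 0 0 0" --pt "0 0 1.5 0 0 0 0" --pt "0 0 0 0 0 0 0"

```text
time_s: 9.1
tcp_pos: [0.4441, -0.1699, 0.0531]
ee_rot: [[0.996, -0.095, 0.0], [-0.095, -0.995, -0.003], [0.001, 0.003, -1.0]]
wrist_force: [0.7, -16.8, 0.0]
gripper_width: 0.006
gripper_force: 8.4
```

Call:
drive_tool --pt "0 0 1.5 0 0 0 0" --pt "0 0 0 0 0 0 0"

```text
time_s: 9.27
tcp_pos: [0.4441, -0.1697, 0.0531]
ee_rot: [[0.995, -0.095, 0.0], [-0.095, -0.995, -0.005], [0.001, 0.005, -1.0]]
wrist_force: [0.6, -25.1, -0.9]
gripper_width: 0.007
gripper_force: 12.5
```

Call:
drive_tool --pt "0 0 -12 0 0 0 0" --pt "0 0 -12 0 0 0 0" --pt "0 0 0 40 0 0 0" --pt "0 0 0 40 0 0 0" --pt "0 0 0 40 0 0 0"

```text
time_s: 9.68
tcp_pos: [0.4429, -0.19, 0.173]
ee_rot: [[0.995, -0.096, -0.003], [-0.096, -0.995, 0.0], [-0.003, -0.0, -1.0]]
wrist_force: [0.8, -0.3, 0.3]
gripper_width: 0.006
gripper_force: 0.0
```

Call:
drive_tool --pt "0 -20 -34 0 0 0 0" --pt "0 -20 -34 0 0 0 0" --pt "0 -20 -34 0 0 0 0" --pt "0 -20 -34 0 0 0 0" --pt "0 -20 -34 0 0 0 0"

```text
time_s: 10.1
tcp_pos: [0.3426, -0.3609, 0.1726]
ee_rot: [[0.995, -0.095, 0.0], [-0.095, -0.995, 0.0], [0.0, -0.0, -1.0]]
wrist_force: [0.7, -0.0, 0.1]
gripper_width: 0.001
gripper_force: 0.0
```

Call:
drive_tool --pt "0 -10 -34 0 0 0 0" --pt "0 -10 -34 0 0 0 0" --pt "0 0 0 0 0 0 0" --pt "0 0 0 0 0 0 0"

```text
time_s: 10.43
tcp_pos: [0.3227, -0.429, 0.1717]
ee_rot: [[0.995, -0.1, -0.001], [-0.1, -0.995, 0.001], [-0.001, -0.001, -1.0]]
wrist_force: [-0.9, -0.1, -0.1]
gripper_width: 0.008
gripper_force: 0.0
```

Run:
```python
from h import *
p=capture('top'); angle(p,41.5)
P=np.array([.500,-.162]); l=np.radians(173.7)
k=balls(p,[proj(p,[*(P+.09*np.array([np.cos(l),np.sin(l)])),.042])])[0]; d=k-P
print('knob',k,np.linalg.norm(d),np.degrees(np.arctan2(d[1],d[0])))
s=sense();print(s['time_s'],s['tcp_pos'])
a=p['frame'][120:300,180:380,::-1]
cv2.imwrite('pics/end.png',cv2.resize(a,None,fx=3.3,fy=3.3,interpolation=cv2.INTER_CUBIC))
```

```text
0.23100424338363756 0.11522658160621525 [0.55314774 0.02030515] 41.68573108290556 41.497263516874085
knob [ 0.4097355  -0.15142856] 0.09088143091970555 173.32016342301364
10.4833 [ 0.32302286 -0.42797467  0.1718492 ]
```

View pics/end.png

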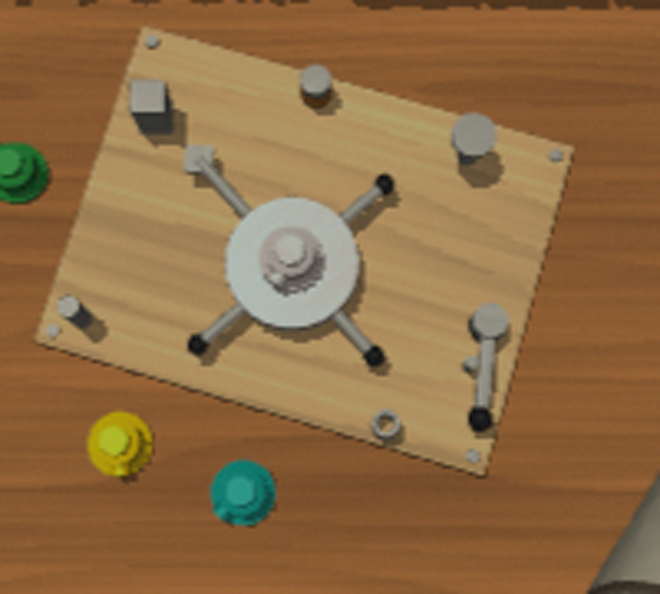

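The final top view shows the pointer at the square post, the lever against its stop pin (knob near (326,247)) and everything else in place.

```bash
python3 -c "
from station import *
print(finish_job())"
```

```text
the job is handed in; nothing more can be done
None
```

Job handed in: the pointer spoke aims at the square post (about 41.6° measured, 41.6° needed), the lock lever was then pushed home until its stop pushed back with 25 N, and the housing and the other things on the board look undisturbed in the final top view.

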